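# Line up the bedside bottles by height, shortest by the lamp

### The arm

A 6-joint arm with a two-finger parallel gripper is mounted at the origin on the work surface. World frame = base frame: x ahead of the robot, y to its left, z up, the work surface at z = 0. Lengths are in m, angles in rad, forces in N, time in s.
With the tool pointing down it reaches from about 0.35 to 0.775 m from the base axis. Payload 7.3 kg.
Tool frame: the origin (TCP) lies at the centre of the arm's flange, where the gripper is bolted on; the fingertips stand 178 mm ahead of it and the grasp point (between the pads) lies 159 mm ahead of it; z points along the fingers, y is the line along which they close (so a half turn about z gives the same grasp; the last joint's range is limited). The gripper opens to 92 mm and grips with 3 to 60 N. Pads are 19 mm wide; open, the fingers measure 130 mm over their backs; the gripper's body (75 mm by 190 mm) begins 47 mm behind the grasp point.
Start: joints at [-1.277, 0.342, 1.524, -0, 1.275, -0.146], TCP at [0.224, -0.475, 0.405] pointing down, gripper open.
Joint ranges: [-2.53, 2.53], [-0.77, 2.02], [0.04, 2.7], [-1, 4.14], [0.28, 2.66], [-3.11, 3.11]. Speed limits (rad/s): [2.57, 2.57, 3.14, 3.14, 3.14, 3.14].

### API

Orientations are given as [roll, pitch, yaw] about the fixed x, y, z axes, in that order (R = Rz(yaw) Ry(pitch) Rx(roll)).
In Python, from cell import telemetry, vision, ticket gives the robot as it stands.
- The arm moves only by the shell command python3 -m crank 'ROWS' [FORCE]. ROWS is JSON, a list of rows, each a list of 5 numbers: the gripper command: -1 is shut, 1 is fully open, values between are in proportion, then the shift along the tool's x, y, z in mm, then the turn about the tool's z in rad. In form: [[fingers, dx, dy, dz, roll], ...]. A call has 1 to 12 rows; each row is the pose to reach, as a shift and turn from the pose commanded when the call began, along the tool's axes at that moment; what a row does not reach only later rows make up. A row lasts 1/12 s, in which the tool goes at most 41.7 mm and 7.16 degrees, less where a joint would pass 70% of its speed; a pose out of reach is approached as far as the arm can. A call with a gripper value outside its range is refused whole. The fingers move at their own pace and stop on an object; FORCE is the grip in N (left out, the last holds). Time passes only in rows, so rows that repeat a pose let the fingers close. It gives the time, the measured TCP pose, the force, the opening and the grip force at its end, in the units of the state.
- telemetry.observe(): the state, without advancing time (a new reading comes with each control period).
- vision.read_camera(name): name is "scene" or "top" or "wrist"; returns (picture, depth): 384x512x3 uint8, red, green, blue; 384x512 float32, m along the optical axis (not along the pixel's ray), 0 where there is no reading.
- vision.get_calibration(name): a dict with "camera_matrix" (3x3 intrinsics, pixels), "dist" ([k1, k2, p1, p2, k3] as OpenCV has them; the pictures are not rectified), "rvec" (rotation vector, rad) and "tvec" (3), from world to camera coordinates, as OpenCV has them. Camera axes: x right, y down, z forward; pixel columns grow to the right and rows downward; lengths in m; the calibration is good to about 2 mm. A picture is of the moment at which its call begins: read the wrist's pose just before it. get_calibration takes no time and is no camera call; for the wrist camera it gives the pose at the moment of the call.
- ticket.hand_in(): hands the job in; it is judged then, once.
The state is a dict: "time": time; "qpos": joint angles; "qvel": joint speeds; "joint_efforts": joint torques, N m; "tool_pos": TCP position; "tool_rot": TCP orientation; "contact_force": force on the tool from outside, world axes, zero at the start; "torque": the same for the moment, N m; "opening": finger opening in m; "grip_force": force on a finger pad.
Only numpy, scipy, OpenCV 4.12 (cv2) and the standard library are available. Lean on these libraries where they do the work, as an engineer would, in place of code of your own. Each camera call takes 0.05 s, during which the arm holds its last target. There are 200 camera calls.

### The job

Stand the lotion bottle, the cologne, the pill bottle and the cream jar in the wooden tray on the nightstand, one upright in the middle of each cork-lined compartment, in order of height: the shortest in the compartment at the lamp's end and the tallest at the end away from the lamp, so that none stands in another's shadow. Set each one down, do not drop it or knock any of them over, and leave the glass tumbler where it stands.

Things in the scene. Friction and masses are not known exactly. Their poses are not given: they have to be found in the camera images.
- lotion: Lotion bottle, the tallest: 170 mm high, white round body 50 mm in diameter up to 118 mm, above 126 mm a straight grey round cap 42 mm in diameter and 44 mm tall (best gripped there). 0.14 to 0.28 kg. Standing upright on the table at the start; origin at the centre of its underside, z up. Loose, yaw of no importance.
- cologne: Cologne bottle: 124 mm high, flat frosted body 56 x 34 mm (along its x and y) and 80 mm high, above 84 mm a straight round wooden cap 30 mm in diameter and 40 mm tall, on its axis (best gripped there). About 0.2 kg. Standing upright on the table at the start; origin at the centre of its underside, z up. Loose, yaw of no importance.
- pillbottle: Amber pill bottle: 82 mm high, round body 39 mm in diameter up to 64 mm, above it a white ribbed cap 42 mm in diameter (43.4 mm over the ribs) and 18 mm tall. About 0.07 kg. Standing upright on the table at the start; origin at the centre of its underside, z up. Loose, yaw of no importance.
- jar: Cream jar, the shortest though the widest: 46 mm high, round, white body 58 mm in diameter, above 28 mm a flat aluminium lid 60 mm in diameter. About 0.14 kg. Standing upright on the table at the start; origin at the centre of its underside, z up. Loose, yaw of no importance.
- pad1: Cork insert 1 of four in a row, counted from the robot's right (-y), the right end: 83 x 83 mm, 4 mm thick, in its compartment of the dark wooden tray. Origin at the centre of its underside; cork top 4 mm above the origin, 10 mm above the table. y axis along the row towards insert 4, x across it, away from the robot. Fixed.
- pad2: Cork insert 2, next to insert 1; size, origin and axes as insert 1. Fixed. The tray is 376 mm along the row, 100 mm across; its four compartments are 84 mm square, 92 mm from centre to centre; rims and dividers are 8 mm wide, their tops 15 mm above the table, so 5 mm above the cork.
- pad3: Cork insert 3, between inserts 2 and 4; size, origin and axes as insert 1. Fixed.
- pad4: Cork insert 4, at the left (+y) end of the row; size, origin and axes as insert 1. Fixed.
- lamp: Gooseneck lamp, white shade, screw-clamped to the far rim left (+y) or right (-y) of the tray: it marks the lamp's end of the row. Origin on the table top at the clamp's upper jaw, 65 mm in from the rim; the neck rises 55 mm beyond (+x) to 0.33 m, the shade (76 mm wide) hangs above the origin 0.24 to 0.33 m up. Fixed. A dish with a key ring, 24 mm high, stands likewise on the other side.
- tumbler: Clear glass tumbler, 72 mm in diameter at the rim, 95 mm high, standing among the bottles: to be left alone. Origin at the centre of its underside. A pink pill organizer (28 mm high) and a wooden hairbrush (30 mm high) lie farther out, beyond |y| = 0.36 m.

How it is judged:
At the end, for the whole second after the job is handed in: From the lamp's end of the row to the other: cream jar, pill bottle, cologne, lotion bottle, each within 15 mm of the centre of its own cork insert, standing on the cork (not on a rim), upright within 0.1 rad, released and at rest (((world y of lamp below 0 m and (horizontal distance between jar and pad1 below 0.015 m and z of jar in the frame of pad1 between 0.001 and 0.0075 m and horizontal distance between pillbottle and pad2 below 0.015 m and z of pillbottle in the frame of pad2 between 0.001 and 0.0075 m and horizontal distance between cologne and pad3 below 0.015 m and z of cologne in the frame of pad3 between 0.001 and 0.0075 m and horizontal distance between lotion and pad4 below 0.015 m and z of lotion in the frame of pad4 between 0.001 and 0.0075 m)) or (not (world y of lamp below 0 m) and (horizontal distance between jar and pad4 below 0.015 m and z of jar in the frame of pad4 between 0.001 and 0.0075 m and horizontal distance between pillbottle and pad3 below 0.015 m and z of pillbottle in the frame of pad3 between 0.001 and 0.0075 m and horizontal distance between cologne and pad2 below 0.015 m and z of cologne in the frame of pad2 between 0.001 and 0.0075 m and horizontal distance between lotion and pad1 below 0.015 m and z of lotion in the frame of pad1 between 0.001 and 0.0075 m))) and angle between each of jar, pillbottle, cologne, lotion's own z axis and vertical below 0.1 rad and linear speed of each of jar, pillbottle, cologne, lotion below 0.02 m/s and angular speed of each of jar, pillbottle, cologne, lotion below 0.2 rad/s); the robot touches nothing.
It fails at once if one of the four containers is dropped or flung (moves faster than 0.6 m/s, a fall of about 20 mm, with no finger on it) ((linear speed of jar above 0.6 m/s and contact force between jar and the fingers below 0.05 N) or (linear speed of pillbottle above 0.6 m/s and contact force between pillbottle and the fingers below 0.05 N) or (linear speed of cologne above 0.6 m/s and contact force between cologne and the fingers below 0.05 N) or (linear speed of lotion above 0.6 m/s and contact force between lotion and the fingers below 0.05 N)).
It fails at once if one of the four containers is knocked over (leans more than 0.6 rad) (angle between any of jar, pillbottle, cologne, lotion's own z axis and vertical above 0.6 rad).
It fails at once if the tumbler is shifted by more than 25 mm or tipped (distance of tumbler from where it was at the start of the episode above 0.025 m or angle between tumbler's own z axis and vertical above 0.35 rad).
It also fails if it takes over 115 s, if anything falls off the work surface, if the arm or the gripper's body presses on something with over 40 N, if the wrist force passes 120 N, or if a joint passes its speed limit or range.

## Working session

There is one attempt and no reset: what is moved stays moved. The work goes in short steps, Python scripts to look and compute and a shell command to move; the robot and the scene stay as the last step left them, time stands still between calls to the robot, and variables do not carry over. Pictures are saved under pics/ and viewed, at most 14 in all, crops included, and the job is handed in when it is done.

```bash
ls; mkdir -p pics; cat > h.py <<'E'
import numpy as np, cv2
from cell import telemetry, vision, ticket
def cal(n):
    c=vision.get_calibration(n); return np.array(c["camera_matrix"],float),np.array(c["dist"],float),cv2.Rodrigues(np.array(c["rvec"],float))[0],np.array(c["tvec"],float).ravel()
def cloud(n):
    K,d,R,t=cal(n); im,z=vision.read_camera(n)
    v,u=np.mgrid[:384,:512]; p=np.stack([u,v],-1).reshape(-1,1,2).astype(float)
    q=cv2.undistortPoints(p,K,d).reshape(384,512,2)
    P=np.dstack([q[...,0]*z,q[...,1]*z,z]); W=(P-t)@R; W[z==0]=np.nan
    return im,W
def save(n,im,s=1.5): cv2.imwrite("pics/"+n+".png",cv2.resize(im[...,::-1],None,fx=s,fy=s))
E
python3 - <<'E'
from h import *
for n in("top","scene"):
    im,W=cloud(n); save(n,im); np.savez(n+".npz",im=im,W=W)
    print(n,-cal(n)[2].T@cal(n)[3], np.nanmin(W.reshape(-1,3),0),np.nanmax(W.reshape(-1,3),0))
print(telemetry.observe())
E
```

```text
pics
top [ 0.44999768 -0.00306158  1.2514892 ] [-0.2117642  -1.30184962 -0.77298697] [1.77665728 1.45556363 0.73921882]
scene [ 1.1813689  -0.4566644   0.60680595] [-2.06534846 -0.86730896 -0.76142112] [1.32008099 2.0176419  0.49643298]
{'time': 0.1, 'qpos': array([-1.27704839e+00,  3.42657723e-01,  1.52492704e+00, -9.17834876e-06,
        1.27539443e+00, -1.45995516e-01]), 'qvel': array([ 0.00112504,  0.00100207, -0.00220286, -0.00031371, -0.00083495,
       -0.00185239]), 'joint_efforts': array([ 2.08854348e-03, -4.32004488e+01, -2.44693941e+01,  7.19303009e-02,
        5.26594673e-02, -4.83503106e-05]), 'tool_pos': array([ 0.2234823 , -0.47492566,  0.40410992]), 'tool_rot': array([-3.14021958e+00, -1.93026860e-04,  4.39745998e-01]), 'contact_force': array([-0.06884499,  0.23624806, -0.21907792]), 'torque': array([-0.04930543, -0.0389038 , -0.04511647]), 'grip_force': 0.0, 'opening': 0.09197881168932279}
```

View pics/top.png

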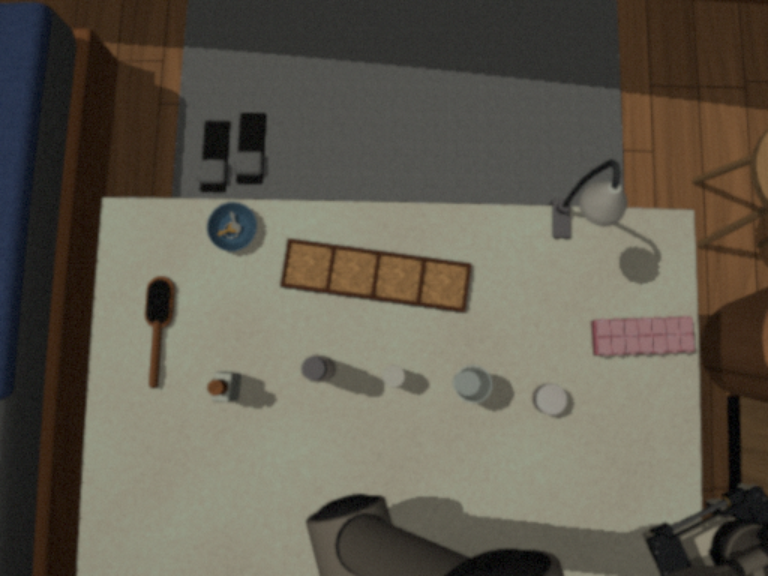

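View pics/scene.png

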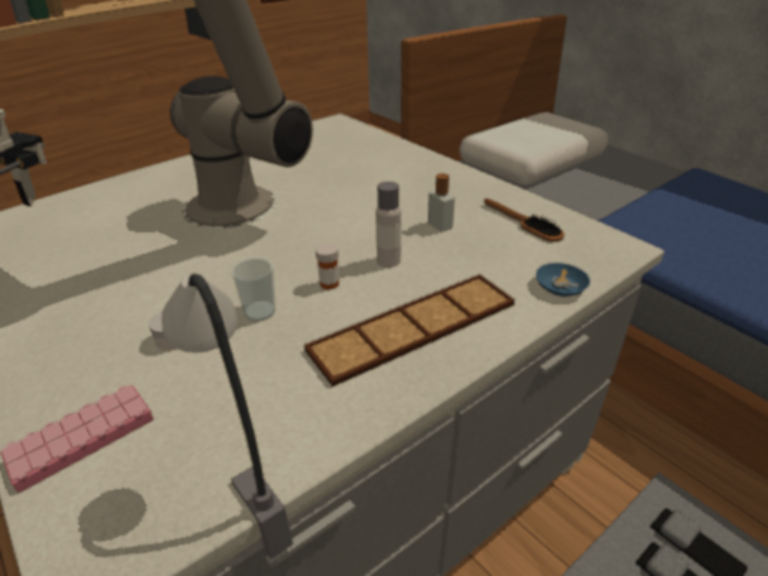

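The top view has +x up and +y left. The lamp clamp is at (562,220), on the right (-y), so the order is jar to pad1, pill bottle to pad2, cologne to pad3 and lotion to pad4. In the picture the cologne is at (222,386), the lotion at (317,367), the pill bottle at (393,377), the tumbler at (472,384), the jar at (551,400) and the tray at (376,275).

```bash
python3 - <<'E'
from h import *
d=np.load("top.npz"); W=d["W"]; im=d["im"]
reg=dict(lotion=(317,367,30),pill=(393,377,25),jar=(551,400,28),cologne=(222,386,32),tumbler=(472,384,30))
for k,(u,v,r) in reg.items():
    u,v,r=[int(a/1.5) for a in(u,v,r)]
    P=W[v-r:v+r,u-r:u+r].reshape(-1,3); zm=np.nanpercentile(P[:,2],99)
    for name,lo in (("top",zm-.012),("all",.02)):
        Q=P[P[:,2]>lo]
        if len(Q): print(k,name,zm.round(3),len(Q),"c",((Q.min(0)+Q.max(0))/2).round(4),"mean",Q.mean(0).round(4),"size",(np.ptp(Q,0)).round(3))
# cork
hsv=cv2.cvtColor(im,cv2.COLOR_RGB2HSV).astype(int)
m=((hsv[...,0]<25)&(hsv[...,1]>80)&(hsv[...,2]>75)).astype(np.uint8); m[:150]=0;m[215:]=0;m[:,:180]=0;m[:,320:]=0
n,l,s,c=cv2.connectedComponentsWithStats(m,connectivity=4)
for i in range(1,n):
    if s[i,4]>100:
        Q=W[l==i]; r=cv2.minAreaRect(Q[:,:2].astype(np.float32)*1000); print("cork",c[i].round(1),s[i,4],np.nanmean(Q,0).round(4),r)
tm=np.zeros((384,512),bool);tm[220:300,230:250]=1;print("table z",np.nanmedian(W[290:310,150:350,2]))
E
```

```text
lotion top 0.174 200 c [0.4518 0.1382 0.1698] mean [0.4521 0.138  0.1705] size [0.039 0.041 0.012]
lotion all 0.174 326 c [0.4526 0.1361 0.0993] mean [0.4519 0.1318 0.1458] size [0.048 0.046 0.153]
pill top 0.086 176 c [ 0.442  -0.0022  0.0822] mean [ 0.4421 -0.0014  0.0822] size [0.042 0.039 0.014]
pill all 0.086 176 c [ 0.442  -0.0022  0.0822] mean [ 0.4421 -0.0014  0.0822] size [0.042 0.039 0.014]
jar top 0.05 329 c [ 0.4059 -0.3045  0.0457] mean [ 0.4059 -0.3045  0.0465] size [0.055 0.057 0.015]
jar all 0.05 346 c [ 0.4059 -0.3045  0.0371] mean [ 0.406  -0.3034  0.0456] size [0.055 0.057 0.032]
cologne top 0.127 95 c [0.4131 0.3191 0.1228] mean [0.4136 0.319  0.1245] size [0.027 0.029 0.014]
cologne all 0.127 355 c [0.4127 0.319  0.075 ] mean [0.4138 0.3132 0.0851] size [0.055 0.039 0.109]
tumbler top 0.098 140 c [ 0.4319 -0.1473  0.093 ] mean [ 0.4315 -0.1501  0.0945] size [0.069 0.069 0.014]
tumbler all 0.098 289 c [ 0.4319 -0.1473  0.0601] mean [ 0.4303 -0.1568  0.0745] size [0.069 0.069 0.079]
cork [205.3 176.9] 797 [0.6584 0.1749 0.0108] ((658.0671997070312, 173.6885986328125), (87.1097412109375, 87.65086364746094), 83.1163101196289)
cork [235.1 181. ] 802 [0.648  0.084  0.0107] ((651.1508178710938, 83.26213073730469), (80.10392761230469, 85.42728424072266), 75.06317901611328)
cork [265.3 185.2] 805 [ 0.6373 -0.0074  0.0106] ((629.8045043945312, 1.1609535217285156), (85.19947052001953, 79.31500244140625), 66.94865417480469)
cork [295.6 189.3] 812 [ 0.6269 -0.0988  0.0106] ((626.6959228515625, -98.43246459960938), (84.78443908691406, 87.75703430175781), 82.87896728515625)
table z 0.0008516929768377708
```

```bash
cat >> h.py <<'E'
from scipy.spatial.transform import Rotation as Ro
YAW=1.456
def go(*pts):
    """pts: (x,y,grasp height above table); prints tool-frame shifts from the present pose"""
    s=telemetry.observe(); R=Ro.from_euler("xyz",s["tool_rot"]).as_matrix(); p=s["tool_pos"]
    print("t",round(s["time"],2),"pos",p.round(4),"rot",s["tool_rot"].round(3),"open",round(s["opening"],4),"grip",round(float(s["grip_force"]),1),"roll to go",round(s["tool_rot"][2]-YAW,3))
    for q in pts:
        print(q,(R.T@(np.array([q[0],q[1],q[2]+.159])-p)*1000).round(1))
E
python3 -c "
from h import *
go((.45,0,.245),(.414,.319,.245),(.414,.319,.2))"
```

```text
t 0.1 pos [ 0.2235 -0.4749  0.4041] rot [-3.14 -0.    0.44] open 0.092 grip 0.0 roll to go -1.016
(0.45, 0, 0.245) [ 407.1 -333.3    0.6]
(0.414, 0.319, 0.245) [ 510.4 -637.3    1.1]
(0.414, 0.319, 0.2) [ 510.4 -637.2   46.1]
```

```bash
python3 -m crank '[[1,34,-28,0,-0.1],[1,68,-56,0,-0.2],[1,102,-83,0,-0.3],[1,136,-111,0,-0.4],[1,170,-139,0,-0.5],[1,204,-167,0,-0.6],[1,238,-194,0,-0.7],[1,271,-222,0,-0.8],[1,305,-250,0,-0.9],[1,339,-278,0,-1.016],[1,373,-306,0,-1.016],[1,407,-333,0,-1.016]]' 15; python3 -c "
from h import *
go((.414,.319,.245),(.414,.319,.18))"
```

```text
time: 1.1
tool_pos: [0.4389, -0.0215, 0.4046]
tool_rot: [-3.141, 0.0, 1.456]
contact_force: [1.0, -1.1, -0.0]
opening: 0.0921
grip_force: 0.0
t 1.1 pos [ 0.4389 -0.0215  0.4046] rot [-3.141  0.     1.456] open 0.0921 grip 0.0 roll to go 0.0
(0.414, 0.319, 0.245) [335.4 -63.6   0.6]
(0.414, 0.319, 0.18) [335.4 -63.6  65.6]
```

```bash
python3 -m crank '[[1,35,-8,0,0],[1,70,-16,0,0],[1,105,-24,0,0],[1,140,-32,0,0],[1,175,-40,0,0],[1,210,-48,0,0],[1,245,-56,0,0],[1,280,-64,0,0],[1,313,-72,0,0],[1,313,-72,0,0],[1,313,-72,0,0],[1,313,-72,0,0]]'; python3 -c "
from h import *
go((.414,.319,.2),(.414,.319,.108))
s=telemetry.observe()
im,W=cloud('wrist'); save('w1',im); np.savez('w1',im=im,W=W)
K,d,R,t=cal('wrist'); print(-R.T@t, R[2])
Q=W[W[...,2]>.105]; Q=Q[(abs(Q[:,0]-.414)<.06)&(abs(Q[:,1]-.319)<.06)&(Q[:,2]<.14)];print(len(Q),Q.mean(0),(Q.min(0)+Q.max(0))/2,np.ptp(Q,0))"
```

```text
time: 2.1
tool_pos: [0.4029, 0.2952, 0.4042]
tool_rot: [-3.141, 0.001, 1.456]
contact_force: [0.2, 0.1, -0.3]
opening: 0.0916
grip_force: 0.0
t 2.1 pos [0.4029 0.2952 0.4042] rot [-3.141e+00  1.000e-03  1.456e+00] open 0.0916 grip 0.0 roll to go 0.0
(0.414, 0.319, 0.2) [24.9  8.3 45.2]
(0.414, 0.319, 0.108) [ 25.    8.4 137.2]
[0.41193922 0.36320087 0.38388619] [-0.03179501 -0.26064162 -0.96491192]
1111 [0.41459319 0.31964674 0.12291996] [0.41470243 0.31872566 0.11565283] [0.0296412  0.02933154 0.02061116]
```

View pics/w1.png

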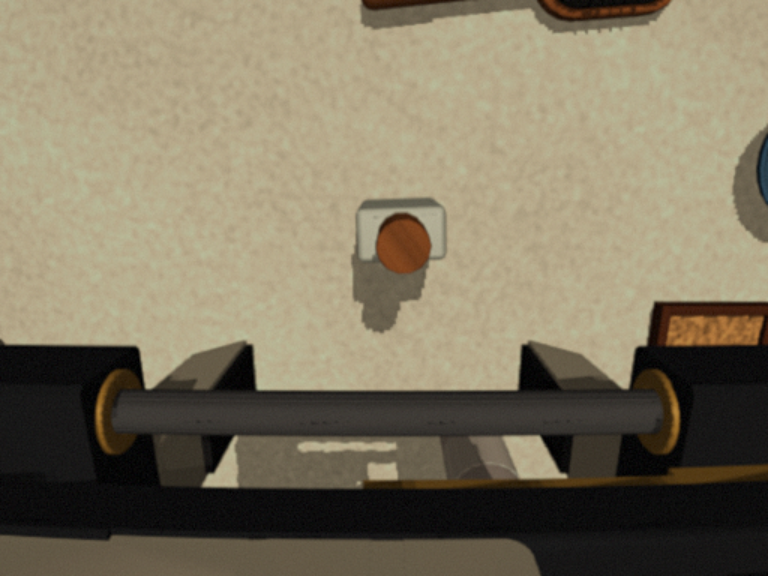

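The wrist view shows the cologne's wooden cap at (404,243), at world (0.4147, 0.319). That agrees with the top camera. Next I align and descend.

```bash
python3 -m crank '[[1,25,9,0,0],[1,25,9,0,0],[1,25,9,20,0],[1,25,9,40,0],[1,25,9,60,0],[1,25,9,80,0],[1,25,9,100,0],[1,25,9,120,0],[1,25,9,137,0],[1,25,9,137,0],[1,25,9,137,0],[1,25,9,137,0]]'; python3 -c "
from h import *
go((.4147,.319,.108))"
```

```text
time: 3.15
tool_pos: [0.4155, 0.3188, 0.2688]
tool_rot: [3.14, -0.001, 1.455]
contact_force: [-0.4, 0.8, 0.9]
opening: 0.0919
grip_force: 0.0
t 3.15 pos [0.4155 0.3188 0.2688] rot [ 3.140e+00 -1.000e-03  1.455e+00] open 0.0919 grip 0.0 roll to go -0.001
(0.4147, 0.319, 0.108) [ 0.1 -0.8  1.8]
```

```bash
python3 -m crank '[[-1,0,-1,1,0],[-1,0,-1,1,0],[-1,0,-1,1,0],[-1,0,-1,1,0],[-1,0,-1,1,0],[-1,0,-1,1,0],[-1,0,-1,1,0],[-1,0,-1,1,0],[-1,0,-1,1,0],[-1,0,-1,1,0],[-1,0,-1,1,0],[-1,0,-1,1,0]]' 15
```

```text
time: 4.15
tool_pos: [0.4139, 0.3194, 0.2666]
tool_rot: [-3.142, 0.0, 1.456]
contact_force: [-0.6, 0.6, -0.1]
opening: 0.0295
grip_force: 15.0
```

```bash
python3 -m crank '[[-1,0,0,-10,0],[-1,0,0,-20,0],[-1,0,0,-30,0],[-1,0,0,-40,0],[-1,0,0,-50,0],[-1,0,0,-60,0],[-1,0,0,-60,0],[-1,0,0,-60,0],[-1,0,0,-60,0]]' 15; python3 -c "
from h import *
go((.648,.084,.168))"
```

```text
time: 4.9
tool_pos: [0.4137, 0.3193, 0.3265]
tool_rot: [-3.141, 0.0, 1.456]
contact_force: [-1.2, -0.9, -0.7]
opening: 0.0299
grip_force: 15.0
t 4.9 pos [0.4137 0.3193 0.3265] rot [-3.141  0.     1.456] open 0.0299 grip 15.0 roll to go -0.0
(0.648, 0.084, 0.168) [-206.9  259.7   -0.6]
```

```bash
python3 -m crank '[[-1,-10,13,0,0],[-1,-30,38,0,0],[-1,-54,68,0,0],[-1,-78,98,0,0],[-1,-102,128,0,0],[-1,-126,158,0,0],[-1,-150,188,0,0],[-1,-172,216,0,0],[-1,-190,239,0,0],[-1,-202,253,0,0],[-1,-207,260,0,0],[-1,-207,260,0,0]]'; python3 -m crank '[[-1,0,0,0,0],[-1,0,0,0,0],[-1,0,0,0,0]]'; python3 -c "
from h import *
go((.648,.084,.118))
im,W=cloud('wrist'); save('w2',im); np.savez('w2',im=im,W=W)"
```

```text
time: 5.9
tool_pos: [0.6492, 0.0825, 0.3254]
tool_rot: [-3.14, 0.0, 1.454]
contact_force: [-0.2, -0.2, -1.9]
opening: 0.0298
grip_force: 15.0
time: 6.15
tool_pos: [0.6477, 0.0853, 0.3268]
tool_rot: [-3.141, -0.0, 1.457]
contact_force: [-0.4, 0.4, -1.7]
opening: 0.0299
grip_force: 15.0
t 6.15 pos [0.6477 0.0853 0.3268] rot [-3.141 -0.     1.457] open 0.0299 grip 15.0 roll to go 0.001
(0.648, 0.084, 0.118) [-1.3  0.5 49.8]
```

View pics/w2.png

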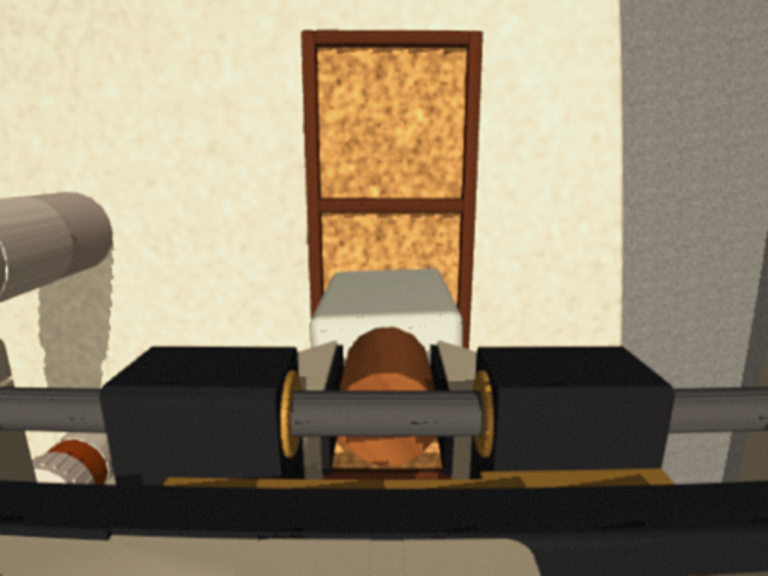

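The cologne is held upright above insert 3, and insert 4 shows at (392,122), aligned with the gripper. I'll check the pad position from this close view before lowering.

```bash
python3 - <<'E'
from h import *
d=np.load("w2.npz"); W=d["W"]; im=d["im"]
m=(cv2.cvtColor(im,cv2.COLOR_RGB2HSV)[...,2]>130).astype(np.uint8)
m[:28]=0; m[135:]=0; m[:,:206]=0; m[:,318:]=0
n,l,s,c=cv2.connectedComponentsWithStats(m,connectivity=4)
i=1+s[1:,4].argmax(); Q=W[l==i]
print(s[i],np.nanmean(Q,0),cv2.minAreaRect(Q[:,:2].astype(np.float32)*1000))
E
```

```text
[ 211   32  100  101 9593] [0.66056729 0.17453703 0.00954227] ((661.8916625976562, 172.42974853515625), (81.37590789794922, 82.60086059570312), 81.25402069091797)
```

```bash
python3 -m crank '[[-1,-1,1,10,0],[-1,-1,1,20,0],[-1,-1,1,30,0],[-1,-1,1,38,0],[-1,-1,1,43,0],[-1,-1,1,46,0],[-1,-1,1,48,0],[-1,-1,1,50,0],[-1,-1,1,51,0],[-1,-1,1,51,0],[-1,-1,1,51,0]]'
```

```text
time: 7.12
tool_pos: [0.6494, 0.0828, 0.2766]
tool_rot: [3.14, -0.0, 1.456]
contact_force: [-0.7, -0.2, 3.5]
opening: 0.0294
grip_force: 15.0
```

```bash
python3 -m crank '[[-0.2,0,0,0,0],[0,0,0,0,0],[0.3,0,0,0,0],[0.6,0,0,0,0],[0.6,0,0,0,0],[0.6,0,0,-20,0],[1,0,0,-50,0],[1,0,0,-80,0],[1,0,0,-110,0],[1,0,0,-125,0],[1,0,0,-125,0],[1,0,0,-125,0]]'; python3 -c "
from h import *
go((.452,.138,.241),(.452,.138,.149))"
```

```text
time: 8.12
tool_pos: [0.6493, 0.0828, 0.4012]
tool_rot: [3.14, -0.0, 1.456]
contact_force: [-0.1, 0.4, -0.8]
opening: 0.092
grip_force: 0.0
t 8.12 pos [0.6493 0.0828 0.4012] rot [ 3.14  -0.     1.456] open 0.092 grip 0.0 roll to go -0.0
(0.452, 0.138, 0.241) [  32.2 -202.3    0.9]
(0.452, 0.138, 0.149) [  32.1 -202.4   92.9]
```

```bash
python3 -m crank '[[1,0,-25,0,0],[1,0,-55,0,0],[1,0,-85,0,0],[1,0,-115,0,0],[1,0,-145,0,0],[1,0,-175,0,0],[1,0,-202,0,0],[1,0,-202,0,0],[1,0,-202,0,0],[1,0,-202,0,0]]'; python3 -c "
from h import *
im,W=cloud('wrist')
Q=W[W[...,2]>.15]; Q=Q[(abs(Q[:,0]-.452)<.06)&(abs(Q[:,1]-.138)<.06)&(Q[:,2]<.18)];print(len(Q),Q.mean(0),(Q.min(0)+Q.max(0))/2,np.ptp(Q,0))
go((.452,.138,.149))"
```

```text
time: 8.95
tool_pos: [0.449, 0.106, 0.4]
tool_rot: [-3.141, 0.0, 1.456]
contact_force: [0.5, 0.2, -0.9]
opening: 0.0919
grip_force: 0.0
3212 [0.45439268 0.13699838 0.16920433] [0.45434323 0.135904   0.16092243] [0.04133804 0.04136376 0.02167956]
t 9.0 pos [0.4494 0.1059 0.4   ] rot [-3.141  0.     1.456] open 0.0921 grip 0.0 roll to go -0.0
(0.452, 0.138, 0.149) [32.2 -1.1 92. ]
```

```bash
python3 -m crank '[[1,31,0,0,0],[1,31,0,0,0],[1,31,0,0,0],[1,31,0,20,0],[1,31,0,40,0],[1,31,0,60,0],[1,31,0,80,0],[1,31,0,92,0],[1,31,0,92,0],[1,31,0,92,0],[1,31,0,92,0]]'; python3 -m crank '[[-1,0,0,0,0],[-1,0,0,0,0],[-1,0,0,0,0],[-1,0,0,0,0],[-1,0,0,0,0],[-1,0,0,0,0],[-1,0,0,0,0],[-1,0,0,0,0],[-1,0,0,0,0],[-1,0,0,0,0]]' 20;  python3 -m crank '[[-1,0,0,-10,0],[-1,0,0,-20,0],[-1,0,0,-30,0],[-1,0,0,-40,0],[-1,0,0,-50,0],[-1,0,0,-50,0],[-1,0,0,-50,0]]'; python3 -c "
from h import *
go((.6595,.1745,.204))"
```

```text
time: 9.92
tool_pos: [0.4528, 0.1365, 0.3093]
tool_rot: [3.141, -0.0, 1.455]
contact_force: [0.1, 0.3, -0.1]
opening: 0.0917
grip_force: 0.0
time: 10.75
tool_pos: [0.4523, 0.1368, 0.3087]
tool_rot: [3.141, 0.0, 1.456]
contact_force: [-0.3, 0.4, -0.4]
opening: 0.0415
grip_force: 20.0
time: 11.33
tool_pos: [0.4521, 0.1368, 0.3586]
tool_rot: [3.141, 0.0, 1.456]
contact_force: [-0.6, 0.8, -1.7]
opening: 0.0416
grip_force: 20.0
t 11.33 pos [0.4521 0.1368 0.3586] rot [3.141 0.    1.456] open 0.0416 grip 20.0 roll to go -0.0
(0.6595, 0.1745, 0.204) [ 61.2 201.7  -4.3]
```

```bash
python3 -m crank '[[-1,10,5,0,0],[-1,22,20,0,0],[-1,36,44,0,0],[-1,48,70,0,0],[-1,58,96,0,0],[-1,61,122,0,0],[-1,61,148,0,0],[-1,61,172,0,0],[-1,61,190,0,0],[-1,61,199,0,0],[-1,61,202,0,0],[-1,61,202,0,0]]'; python3 -m crank '[[-1,0,0,0,0],[-1,0,0,0,0],[-1,0,0,0,0]]'; python3 -c "
from h import *
go((.6595,.1745,.1597))"
```

```text
time: 12.33
tool_pos: [0.6604, 0.1746, 0.3568]
tool_rot: [-3.139, 0.001, 1.456]
contact_force: [-0.2, -0.1, -2.0]
opening: 0.042
grip_force: 20.0
time: 12.58
tool_pos: [0.6593, 0.1746, 0.3589]
tool_rot: [-3.141, 0.0, 1.456]
contact_force: [-0.2, -0.2, -2.0]
opening: 0.0412
grip_force: 20.0
t 12.58 pos [0.6593 0.1746 0.3589] rot [-3.141  0.     1.456] open 0.0412 grip 20.0 roll to go 0.0
(0.6595, 0.1745, 0.1597) [-0.1  0.2 40.2]
```

```bash
python3 -m crank '[[-1,0,0,10,0],[-1,0,0,20,0],[-1,0,0,29,0],[-1,0,0,34,0],[-1,0,0,37,0],[-1,0,0,39,0],[-1,0,0,40,0],[-1,0,0,41,0],[-1,0,0,41,0],[-1,0,0,41,0]]'
```

```text
time: 13.42
tool_pos: [0.6599, 0.1742, 0.3186]
tool_rot: [3.141, -0.0, 1.456]
contact_force: [-1.5, 0.3, 4.4]
opening: 0.0417
grip_force: 20.0
```

```bash
python3 -m crank '[[0,0,0,0,0],[0.2,0,0,0,0],[0.4,0,0,0,0],[0.6,0,0,0,0],[0.8,0,0,0,0],[0.8,0,0,-15,0],[1,0,0,-40,0],[1,0,0,-65,0],[1,0,0,-80,0],[1,0,0,-80,0],[1,0,0,-80,0]]'; python3 -c "
from h import *
go((.443,-.032,.199))"
```

```text
time: 14.33
tool_pos: [0.6599, 0.1742, 0.3982]
tool_rot: [3.14, -0.0, 1.456]
contact_force: [-0.3, -1.2, 0.4]
opening: 0.0918
grip_force: 0.0
t 14.33 pos [0.6599 0.1742 0.3982] rot [ 3.14  -0.     1.456] open 0.0918 grip 0.0 roll to go -0.0
(0.443, -0.032, 0.199) [-229.8 -191.8   39.8]
```

```bash
python3 -m crank '[[1,-22,-18,0,0],[1,-48,-40,0,0],[1,-74,-62,0,0],[1,-100,-84,0,0],[1,-126,-106,0,0],[1,-152,-128,0,0],[1,-178,-150,0,0],[1,-204,-172,10,0],[1,-230,-192,25,0],[1,-230,-192,40,0],[1,-230,-192,40,0],[1,-230,-192,40,0]]'; python3 -m crank '[[1,0,0,0,0],[1,0,0,0,0]]'; python3 -c "
from h import *
im,W=cloud('wrist'); save('w3',im)
Q=W[W[...,2]>.066]; Q=Q[(abs(Q[:,0]-.443)<.05)&(abs(Q[:,1]+.002)<.05)&(Q[:,2]<.1)];print(len(Q),Q.mean(0),(Q.min(0)+Q.max(0))/2,np.ptp(Q,0))
im,W=cloud('top'); save('t2',im[130:300,130:400],2.8)
go((.443,-.002,.07))"
```

```text
time: 15.33
tool_pos: [0.4425, -0.0323, 0.3567]
tool_rot: [-3.139, -0.001, 1.455]
contact_force: [0.0, 0.4, -0.4]
opening: 0.0921
grip_force: 0.0
time: 15.5
tool_pos: [0.4434, -0.0318, 0.3581]
tool_rot: [3.141, 0.0, 1.457]
contact_force: [-0.1, 0.0, 0.0]
opening: 0.092
grip_force: 0.0
2252 [ 0.44414563 -0.00285227  0.08125054] [ 0.44389588 -0.00387252  0.07515896] [0.04292652 0.04306488 0.01763494]
t 15.6 pos [ 0.4433 -0.0318  0.3581] rot [3.141 0.    1.457] open 0.0917 grip 0.0 roll to go 0.001
(0.443, -0.002, 0.07) [ 29.6  -3.8 129.1]
```

View pics/t2.png

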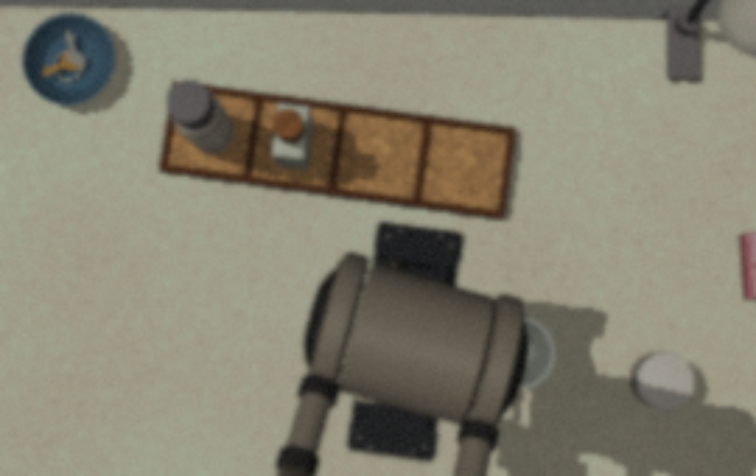

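View pics/w3.png

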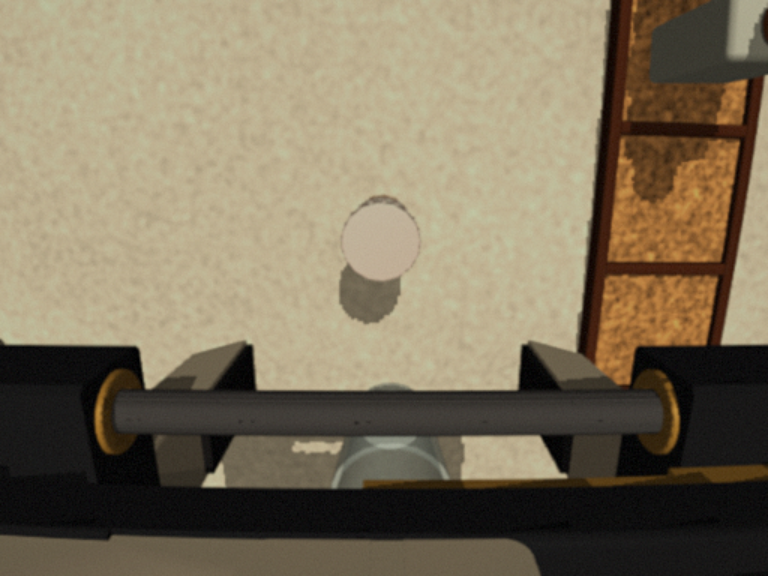

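The top view shows lotion in insert 4 at (200,115) and cologne in insert 3 at (290,130), both standing. The wrist view shows the pill cap at (381,241), at world (0.4437, -0.0037). I'll grasp it next.

```bash
python3 -m crank '[[1,28,-3,0,0],[1,28,-3,0,0],[1,28,-3,0,0],[1,28,-3,20,0],[1,28,-3,45,0],[1,28,-3,70,0],[1,28,-3,95,0],[1,28,-3,115,0],[1,28,-3,129,0],[1,28,-3,129,0],[1,28,-3,129,0],[1,28,-3,129,0]]'; python3 -m crank '[[-1,0,0,0,0],[-1,0,0,0,0],[-1,0,0,0,0],[-1,0,0,0,0],[-1,0,0,0,0],[-1,0,0,0,0],[-1,0,0,0,0],[-1,0,0,0,0],[-1,0,0,0,0],[-1,0,0,0,0]]' 10;  python3 -m crank '[[-1,0,0,-10,0],[-1,0,0,-20,0],[-1,0,0,-30,0],[-1,0,0,-40,0],[-1,0,0,-50,0],[-1,0,0,-50,0],[-1,0,0,-50,0]]'; python3 -c "
from h import *
go((.6385,-.0075,.12))"
```

```text
time: 16.6
tool_pos: [0.4435, -0.0044, 0.2295]
tool_rot: [3.14, 0.0, 1.456]
contact_force: [-0.3, 1.0, 0.2]
opening: 0.0919
grip_force: 0.0
time: 17.43
tool_pos: [0.443, -0.0041, 0.2287]
tool_rot: [3.141, 0.0, 1.456]
contact_force: [0.3, 0.0, -0.3]
opening: 0.0416
grip_force: 10.0
time: 18.02
tool_pos: [0.443, -0.0041, 0.2788]
tool_rot: [3.141, 0.0, 1.456]
contact_force: [0.9, -0.2, -0.0]
opening: 0.0417
grip_force: 10.0
t 18.02 pos [ 0.443  -0.0041  0.2788] rot [3.141 0.    1.456] open 0.0417 grip 10.0 roll to go -0.0
(0.6385, -0.0075, 0.12) [ 1.900e+01  1.946e+02 -1.000e-01]
```

```bash
python3 -m crank '[[-1,2,10,0,0],[-1,4,30,0,0],[-1,6,54,0,0],[-1,8,78,0,0],[-1,10,102,0,0],[-1,13,126,0,0],[-1,15,150,0,0],[-1,17,172,0,0],[-1,19,188,0,0],[-1,19,195,0,0],[-1,19,195,0,0],[-1,19,195,0,0]]'; python3 -m crank '[[-1,0,0,10,0],[-1,0,0,20,0],[-1,0,0,29,0],[-1,0,0,34,0],[-1,0,0,37,0],[-1,0,0,39,0],[-1,0,0,40,0],[-1,0,0,41,0],[-1,0,0,41,0],[-1,0,0,41,0]]'
```

```text
time: 19.02
tool_pos: [0.6382, -0.0076, 0.2775]
tool_rot: [-3.139, 0.0, 1.456]
contact_force: [0.7, -0.2, 0.1]
opening: 0.0416
grip_force: 10.0
time: 19.85
tool_pos: [0.6389, -0.0076, 0.2385]
tool_rot: [3.141, 0.0, 1.456]
contact_force: [-2.0, -0.4, 5.2]
opening: 0.0415
grip_force: 10.0
```

```bash
python3 -m crank '[[0,0,0,0,0],[0.2,0,0,0,0],[0.4,0,0,0,0],[0.6,0,0,0,0],[0.8,0,0,0,0],[0.8,0,0,-15,0],[1,0,0,-45,0],[1,0,0,-75,0],[1,0,0,-110,0],[1,0,0,-120,0],[1,0,0,-120,0]]'; python3 -c "
from h import *
go((.407,-.335,.201))"
```

```text
time: 20.77
tool_pos: [0.6394, -0.0076, 0.3616]
tool_rot: [3.134, 0.0, 1.456]
contact_force: [1.4, 0.7, -0.3]
opening: 0.0916
grip_force: 0.0
t 20.77 pos [ 0.6394 -0.0076  0.3616] rot [3.134 0.    1.456] open 0.0916 grip 0.0 roll to go -0.0
(0.407, -0.335, 0.201) [-3.519e+02 -1.933e+02  2.000e-01]
```

```bash
python3 -m crank '[[1,-20,-20,0,0],[1,-45,-45,0,0],[1,-72,-70,0,0],[1,-100,-95,0,0],[1,-130,-118,0,0],[1,-160,-140,0,0],[1,-192,-160,0,0],[1,-226,-176,0,0],[1,-260,-188,0,0],[1,-295,-193,0,0],[1,-330,-193,0,0],[1,-352,-193,0,0]]'; python3 -m crank '[[1,0,0,0,0],[1,0,0,0,0],[1,0,0,0,0],[1,0,0,0,0]]'; python3 -c "
from h import *
im,W=cloud('wrist'); save('w4',im)
Q=W[W[...,2]>.03]; Q=Q[(abs(Q[:,0]-.406)<.05)&(abs(Q[:,1]+.304)<.05)&(Q[:,2]<.06)];print(len(Q),Q.mean(0),(Q.min(0)+Q.max(0))/2,np.ptp(Q,0))
go((.406,-.3045,.036))"
```

```text
time: 21.77
tool_pos: [0.4054, -0.3378, 0.356]
tool_rot: [-3.14, -0.001, 1.454]
contact_force: [0.0, 0.6, -0.0]
opening: 0.0917
grip_force: 0.0
time: 22.1
tool_pos: [0.4069, -0.3339, 0.357]
tool_rot: [-3.14, -0.001, 1.457]
contact_force: [0.1, 0.3, -0.1]
opening: 0.0916
grip_force: 0.0
3454 [ 0.40640782 -0.30637081  0.04542987] [ 0.40600681 -0.30715593  0.03910623] [0.05944553 0.05837549 0.01798037]
t 22.15 pos [ 0.407  -0.3339  0.3573] rot [-3.141e+00 -1.000e-03  1.457e+00] open 0.0919 grip 0.0 roll to go 0.001
(0.406, -0.3045, 0.036) [ 29.   -4.2 162.3]
```

```bash
python3 -m crank '[[1,27,-4,0,0],[1,27,-4,0,0],[1,27,-4,25,0],[1,27,-4,50,0],[1,27,-4,75,0],[1,27,-4,100,0],[1,27,-4,120,0],[1,27,-4,140,0],[1,27,-4,155,0],[1,27,-4,162,0],[1,27,-4,162,0],[1,27,-4,162,0]]'; python3 -m crank '[[-1,0,0,0,0],[-1,0,0,0,0],[-1,0,0,0,0],[-1,0,0,0,0],[-1,0,0,0,0],[-1,0,0,0,0],[-1,0,0,0,0],[-1,0,0,0,0]]' 15;  python3 -m crank '[[-1,0,0,-10,0],[-1,0,0,-25,0],[-1,0,0,-40,0],[-1,0,0,-60,0],[-1,0,0,-80,0],[-1,0,0,-100,0],[-1,0,0,-110,0],[-1,0,0,-110,0],[-1,0,0,-110,0]]'; python3 -c "
from h import *
go((.6285,-.099,.146))"
```

```text
time: 23.15
tool_pos: [0.4062, -0.3076, 0.1961]
tool_rot: [3.141, 0.0, 1.457]
contact_force: [-0.1, 0.3, 0.7]
opening: 0.0917
grip_force: 0.0
time: 23.82
tool_pos: [0.4059, -0.3079, 0.1961]
tool_rot: [3.141, 0.0, 1.456]
contact_force: [-1.5, 0.6, 3.8]
opening: 0.0595
grip_force: 15.0
time: 24.57
tool_pos: [0.4058, -0.3077, 0.3057]
tool_rot: [3.141, 0.0, 1.456]
contact_force: [0.0, -0.1, -1.7]
opening: 0.0596
grip_force: 15.0
t 24.57 pos [ 0.4058 -0.3077  0.3057] rot [3.141 0.    1.456] open 0.0596 grip 15.0 roll to go -0.0
(0.6285, -0.099, 0.146) [232.9 197.3   0.7]
```

```bash
python3 -m crank '[[-1,10,9,0,0],[-1,32,27,0,0],[-1,58,49,0,0],[-1,84,71,0,0],[-1,110,93,0,0],[-1,136,115,0,0],[-1,162,137,0,0],[-1,188,159,0,0],[-1,212,179,0,0],[-1,226,191,0,0],[-1,233,197,0,0],[-1,233,197,0,0]]'; python3 -m crank '[[-1,0,0,0,0],[-1,0,0,0,0],[-1,0,0,0,0]]'; python3 -c "
from h import *
go((.6285,-.099,.0471))"
```

```text
time: 25.57
tool_pos: [0.6289, -0.0976, 0.3037]
tool_rot: [-3.139, -0.001, 1.458]
contact_force: [-1.0, 0.6, -0.9]
opening: 0.0598
grip_force: 15.0
time: 25.82
tool_pos: [0.6275, -0.1002, 0.3055]
tool_rot: [-3.141, 0.0, 1.454]
contact_force: [0.7, -0.2, -0.3]
opening: 0.0597
grip_force: 15.0
t 25.82 pos [ 0.6275 -0.1002  0.3055] rot [-3.141  0.     1.454] open 0.0597 grip 15.0 roll to go -0.002
(0.6285, -0.099, 0.0471) [ 1.3  0.9 99.4]
```

```bash
python3 -m crank '[[-1,1,1,15,0],[-1,1,1,35,0],[-1,1,1,55,0],[-1,1,1,72,0],[-1,1,1,84,0],[-1,1,1,91,0],[-1,1,1,95,0],[-1,1,1,97,0],[-1,1,1,98,0],[-1,1,1,99,0],[-1,1,1,100,0],[-1,1,1,100,0]]'; python3 -m crank '[[-1,0,0,0,0],[-1,0,0,0,0]]'
```

```text
time: 26.82
tool_pos: [0.6295, -0.0981, 0.2061]
tool_rot: [3.141, 0.0, 1.456]
contact_force: [0.2, -0.2, 0.0]
opening: 0.0596
grip_force: 15.0
time: 26.98
tool_pos: [0.6295, -0.0981, 0.2061]
tool_rot: [3.141, 0.0, 1.456]
contact_force: [-0.7, 0.6, 0.8]
opening: 0.0593
grip_force: 15.0
```

```bash
python3 -m crank '[[-1,0,0,0.5,0],[-1,0,0,1,0],[-1,0,0,1,0]]'; python3 -m crank '[[0.35,0,0,0,0],[0.5,0,0,0,0],[0.7,0,0,0,0],[1,0,0,0,0],[1,0,0,0,0],[1,0,0,-20,0],[1,0,0,-50,0],[1,0,0,-85,0],[1,0,0,-120,0],[1,0,0,-150,0],[1,0,0,-180,0],[1,0,0,-180,0]]'; python3 -m crank '[[1,-30,-30,0,0],[1,-60,-65,0,0],[1,-90,-100,0,0],[1,-120,-135,0,0],[1,-150,-170,0,0],[1,-180,-200,0,0],[1,-210,-200,0,0],[1,-210,-200,0,0],[1,-210,-200,0,0]]'; python3 - <<'E'
from h import *
go()
im,W=cloud('top'); save('t3',im[130:300,130:400],2.8)
T=dict(lotion=((.6595,.1745),.18),cologne=((.649,.0838),.134),pill=((.638,-.0075),.092),jar=((.628,-.0988),.056),tumbler=((.432,-.147),.095))
for n in("top","scene"):
    if n=="scene": im,W=cloud(n)
    for k,((x,y),h) in T.items():
        Q=W[(abs(W[...,0]-x)<.045)&(abs(W[...,1]-y)<.045)&(abs(W[...,2]-h)<.009)]
        if len(Q)>10: print(n,k,len(Q),((Q.min(0)+Q.max(0))/2).round(4),np.ptp(Q,0).round(3),Q.mean(0).round(4))
E
```

```text
time: 27.23
tool_pos: [0.6295, -0.098, 0.206]
tool_rot: [3.141, 0.0, 1.456]
contact_force: [-2.3, 0.4, 7.6]
opening: 0.0591
grip_force: 15.0
time: 28.23
tool_pos: [0.6301, -0.0982, 0.3919]
tool_rot: [3.13, 0.002, 1.456]
contact_force: [0.5, 0.8, 1.0]
opening: 0.0919
grip_force: 0.0
time: 28.98
tool_pos: [0.4055, -0.2856, 0.3846]
tool_rot: [3.141, 0.0, 1.451]
contact_force: [-0.4, 1.5, -0.5]
opening: 0.092
grip_force: 0.0
t 28.98 pos [ 0.4055 -0.2856  0.3846] rot [3.141 0.    1.451] open 0.092 grip 0.0 roll to go -0.005
top lotion 187 [0.659  0.1742 0.1787] [0.041 0.038 0.013] [0.6582 0.174  0.1802]
top cologne 97 [0.6476 0.0845 0.1333] [0.028 0.028 0.014] [0.6475 0.0843 0.1342]
top pill 176 [ 0.6372 -0.0046  0.0912] [0.04  0.042 0.015] [ 0.6368 -0.0047  0.0924]
top jar 332 [ 0.6273 -0.0938  0.0558] [0.058 0.058 0.016] [ 0.6277 -0.0942  0.0563]
top tumbler 139 [ 0.4319 -0.1474  0.0929] [0.069 0.07  0.014] [ 0.4319 -0.1497  0.0944]
scene lotion 157 [0.6632 0.174  0.1768] [0.042 0.043 0.011] [0.666  0.1695 0.1788]
scene cologne 104 [0.651  0.0819 0.1315] [0.03  0.031 0.013] [0.6538 0.0799 0.1337]
scene pill 200 [ 0.6398 -0.0073  0.0897] [0.043 0.041 0.013] [ 0.6431 -0.0097  0.0921]
scene jar 406 [ 0.6305 -0.097   0.0539] [0.06  0.059 0.014] [ 0.6346 -0.0991  0.0567]
scene tumbler 219 [ 0.4336 -0.1496  0.0926] [0.071 0.068 0.013] [ 0.4365 -0.1497  0.0926]
```

View pics/t3.png

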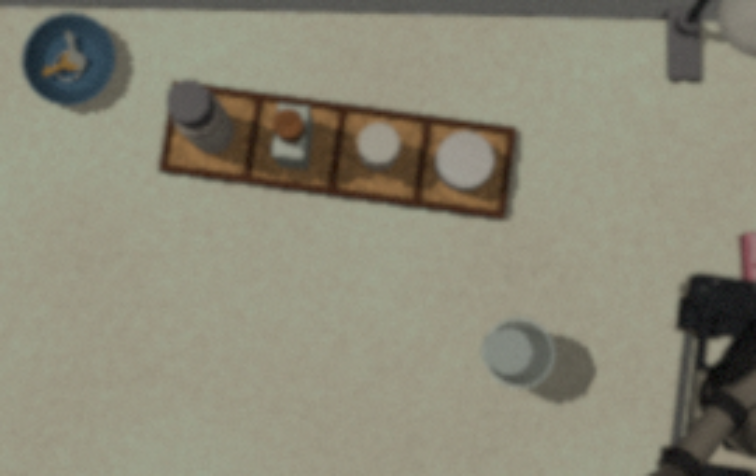

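All four containers stand centred, within about 5 mm, with their tops at the expected heights (0.180, 0.134, 0.092 and 0.056 m). In the picture the jar at (466,158) is at the lamp's end, and the tumbler at (518,353) hasn't moved. I'll hand the job in.

```bash
python3 -m crank '[[1,0,0,0,0],[1,0,0,0,0],[1,0,0,0,0],[1,0,0,0,0]]'; python3 -c "
from cell import ticket; print(ticket.hand_in())"
```

```text
time: 29.42
tool_pos: [0.4072, -0.283, 0.3846]
tool_rot: [-3.142, -0.0, 1.457]
contact_force: [0.8, 0.1, -0.1]
opening: 0.0917
grip_force: 0.0
the job is handed in; nothing more can be done
None
```

The job is handed in at about 29 s, verdict not shown: from the lamp's end, the jar, pill bottle, cologne and lotion stand in inserts 1 to 4, each measured within about 5 mm of centre, and the tumbler is where it was.

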